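Bed three laminated shims in their nests, in stacking order

ROBOT

A 6-joint arm with a two-finger parallel gripper is mounted at the origin on the work surface. World frame = base frame: x ahead of the robot, y to its left, z up, the work surface at z = 0. Lengths are in m, angles in degrees, forces in N, time in s.
With the tool pointing down it reaches from about 0.3 to 0.875 m from the base axis. Payload 6.4 kg.
Tool frame: the origin (TCP) lies midway between the tips of the shut fingers; the grasp point (between the pads) lies ctrl.pinch_z behind it (ctrl.pinch_z is the distance from the TCP to the grasp point, in m); z points along the fingers, y is the direction in which the jaws open and shut (so a half turn about z gives the same grasp; the last joint's range is limited). The gripper opens to 88 mm and grips with 3 to 60 N. Pads are 18 mm wide; open, the fingers measure 123 mm over their backs; the gripper's body (75 mm by 187 mm) begins 45 mm behind the grasp point.
Start: joints at [-77.023, 10.359, 92.074, -0, 77.567, -11.82], TCP at [0.241, -0.522, 0.213] pointing down, gripper open.
Joint ranges: [-171.53, 171.53], [-51.25, 118.39], [17.06, 147.69], [-65.23, 245.23], [0, 150.52], [-178.68, 178.68]. Speed limits (degrees/s): [147.25, 147.25, 172.46, 180, 180, 180].

INTERFACE

Orientations are given as [roll, pitch, yaw] about the fixed x, y, z axes, in that order (R = Rz(yaw) Ry(pitch) Rx(roll)).
In Python, from bench import ctrl gives the robot as it stands. The module is installed in compiled form; this text tells all that it offers.
- The arm moves only by the tool step_arm, never from a script. Its argument "plan" is one flat list of numbers, 5 for each row, row after row: the shift along the world's x, y, z in m, then the turn about the world's z in degrees, then the finger opening in m, from 0 to 0.0881. A call has 1 to 20 rows; each row is the pose to reach, as a shift and turn from the pose commanded when the call began; what a row does not reach only later rows make up. A row lasts 1/8 s, in which the tool goes at most 62.5 mm and 10.7 degrees, less where a joint would pass 70% of its speed; a pose out of reach is approached as far as the arm can. A call with a gripper value outside its range is refused whole. The fingers move at their own pace and stop on an object; "grip_force" is the grip in N (left out, the last holds). Time passes only in rows, so rows that repeat a pose let the fingers close. It gives the time, the measured TCP pose, the force and the opening at its end, in the units of the state.
- ctrl.get_obs(): the state, without advancing time (a new reading comes with each control period).
- ctrl.get_image(name): name is "side" or "top"; returns a dict with "image" (384x512x3 uint8, red, green, blue), "fx", "fy", "cx", "cy" (pixels), "xyz" and "attitude" of the camera in the world. Camera axes: x right, y up, looking along -z (the intrinsics and any distortion apply to the point x, -y, -z); pixel columns grow to the right and rows downward; lengths in m; the calibration is good to about 2 mm. A picture is of the moment at which its call begins. There is no depth.
- ctrl.job_done(): hands the job in, once; it reports no verdict.
The state is a dict: "time": time; "qpos": joint angles; "qd": joint speeds; "joint_efforts": joint torques, N m; "tool_pos": TCP position; "tool_rot": TCP orientation; "contact_force": force on the tool from outside, world axes, zero at the start; "wrist_torque": the same for the moment, N m; "width": finger opening in m.
Only numpy, scipy, OpenCV 4.12 (cv2) and the standard library are available. Lean on these libraries where they do the work, as an engineer would, in place of code of your own. Each camera call takes 0.05 s, during which the arm holds its last target.

TASK

Bed the three laminated shims in their nests on the granite plate, in the order in which they will be stacked, by pressing lightly on the top of each with the fingertips: the round one first, then the square one, then the slotted one. Press each down about half of its seat's 15 mm travel, not to the bottom; the seats have no spring and stay where they are left. Do not pick up anything, and leave the dial indicator, the red pin gauge case and the dowel undisturbed.

Things in the scene. Friction and masses are not known exactly. Their poses are not given: they have to be found in the camera images.
- round_top (a point): centre of the top face of the round shim: copper-coloured laminated metal, plain round disc, 56 mm in diameter, 8 mm thick, about 0.2 kg, lying loose and level in the shallow pocket of its nest's seat (pocket walls 4 mm high). Its top is the highest point of the nest: 46 mm above the granite (106 mm above the work surface) at the start. Own z is up.
- round_seat (a joint): how far the aluminium seat under the round shim has been pressed down, m: 0 fully up (start), 0.015 bottom stop, halfway 0.0075. It slides straight down with an even drag of about 4 N (no spring-back: it stays where it is left, and the shim goes down with it).
- round_pocket (a point): centre of the pocket floor of that seat, on which the round shim lies, 8 mm under the shim's top; moves down with the seat, own x and y along the 98 x 80 mm sides of the nest. The nest is an open grey frame, 98 x 80 x 30 mm high, fixed to the granite; the shim's top stays above the frame even at the bottom stop.
- square_top (a point): centre of the top face of the square shim: copper-coloured laminated metal, plain square, 50 x 50 mm, no slot, 8 mm thick, about 0.2 kg, lying loose and level in the shallow pocket of its nest's seat (pocket walls 4 mm high). Its top is the highest point of the nest: 46 mm above the granite (106 mm above the work surface) at the start. Own z is up.
- square_seat (a joint): how far the aluminium seat under the square shim has been pressed down, m: 0 fully up (start), 0.015 bottom stop, halfway 0.0075. It slides straight down with an even drag of about 4 N (no spring-back: it stays where it is left, and the shim goes down with it).
- square_pocket (a point): centre of the pocket floor of that seat, on which the square shim lies, 8 mm under the shim's top; moves down with the seat, own x and y along the 98 x 80 mm sides of the nest. The nest is an open grey frame, 98 x 80 x 30 mm high, fixed to the granite; the shim's top stays above the frame even at the bottom stop.
- slotted_top (a point): centre of the top face of the slotted shim: copper-coloured laminated metal, rectangle 72 x 50 mm (long along its own x) with an open slot 12 mm wide and 20 mm deep cut into the middle of its +x end; the top centre is solid, 8 mm thick, about 0.2 kg, lying loose and level in the shallow pocket of its nest's seat (pocket walls 4 mm high). Its top is the highest point of the nest: 46 mm above the granite (106 mm above the work surface) at the start. Own z is up.
- slotted_seat (a joint): how far the aluminium seat under the slotted shim has been pressed down, m: 0 fully up (start), 0.015 bottom stop, halfway 0.0075. It slides straight down with an even drag of about 4 N (no spring-back: it stays where it is left, and the shim goes down with it).
- slotted_pocket (a point): centre of the pocket floor of that seat, on which the slotted shim lies, 8 mm under the shim's top; moves down with the seat, own x and y along the 98 x 80 mm sides of the nest. The nest is an open grey frame, 98 x 80 x 30 mm high, fixed to the granite; the shim's top stays above the frame even at the bottom stop.
- dial_mid (a point): middle of a chrome dial indicator body lying on its back, 56 mm in diameter and 24 mm thick, with a stem 38 mm long towards its own -y; loose, not part of the job
- pin_case_mid (a point): middle of a red plastic pin gauge case, 70 x 120 x 34 mm, closed; loose, not part of the job
- dowel_mid (a point): middle of a stainless alignment dowel standing upright, 24 mm in diameter and 42 mm tall, between the nests and the robot; loose, not part of the job

How it is judged (in metres and radians):
On the way, in this order (a step that is already met when the one before it is completed fails the run):
1. the round shim has been pressed down about halfway (value of joint round_seat between 0.003 and 0.012 m), for 0.2 s.
2. the square shim has been pressed down about halfway (value of joint square_seat between 0.003 and 0.012 m), for 0.2 s.
3. the slotted shim has been pressed down about halfway (value of joint slotted_seat between 0.003 and 0.012 m), for 0.2 s.
At the end, for the whole second after the job is handed in: all three seats rest between 3 and 12 mm down, each shim lies at rest on the floor of its pocket within 5 mm of its centre, and the dial indicator, case and dowel are within 8 mm of where they were (all of step 1 and all of step 2 and all of step 3 and z of round_top in the frame of round_pocket below 0.011 m and z of square_top in the frame of square_pocket below 0.011 m and z of slotted_top in the frame of slotted_pocket below 0.011 m and horizontal distance between round_top and round_pocket below 0.005 m and horizontal distance between square_top and square_pocket below 0.005 m and horizontal distance between slotted_top and slotted_pocket below 0.005 m and linear speed of each of round_shim, square_shim, slotted_shim below 0.02 m/s and distance of each of dial_mid, pin_case_mid, dowel_mid from where it was at the start of the episode below 0.008 m); the robot touches nothing.
It fails at once if the square shim is touched before the round one is down, or the slotted one before the square one is down ((contact force between the fingers and square_shim above 1 N and value of joint round_seat below 0.003 m) or (contact force between the fingers and slotted_shim above 1 N and value of joint square_seat below 0.003 m)).
It fails at once if a shim is pressed with more than 25 N (contact force between the fingers and round_shim above 25 N or contact force between the fingers and square_shim above 25 N or contact force between the fingers and slotted_shim above 25 N).
It fails at once if a seat is driven down to within 2 mm of its bottom stop (value of joint any of round_seat, square_seat, slotted_seat above 0.013 m).
It fails at once if a shim is lifted out of its pocket (4 mm off the floor) or carried sideways (z of round_top in the frame of round_pocket above 0.012 m or z of square_top in the frame of square_pocket above 0.012 m or z of slotted_top in the frame of slotted_pocket above 0.012 m or horizontal distance between round_top and round_pocket above 0.008 m or horizontal distance between square_top and square_pocket above 0.008 m or horizontal distance between slotted_top and slotted_pocket above 0.008 m).
It fails at once if the dial indicator, the pin gauge case or the dowel is moved by more than 8 mm (distance of any of dial_mid, pin_case_mid, dowel_mid from where it was at the start of the episode above 0.008 m).
It also fails if it takes over 45 s, if anything falls off the work surface, if the arm or the gripper's body presses on something with over 40 N, if the wrist force passes 120 N, or if a joint passes its speed limit or range.

## Working session

There is one attempt and no reset: what is moved stays moved. The work goes in short steps, Python scripts to look and compute and a tool call to move; the robot and the scene stay as the last step left them, time stands still between calls to the robot, and variables do not carry over. Pictures are saved under pics/ and viewed, and the job is handed in when it is done.

Besides the shell and the picture viewer there is one more tool, called after "Request:" as name(argument=value, ...) on one line, values as JSON. step_arm: Moves the arm, as the interface text tells. Its arguments: {"type":"object","properties":{"plan":{"type":"array","items":{"type":"number"}},"grip_force":{"type":"number"}},"required":["plan"]}

```bash
mkdir -p pics; python3 - <<'E'
from bench import ctrl
import cv2,pickle
d={}
for n in("top","side"):
    r=ctrl.get_image(n);d[n]=r
    cv2.imwrite(f"pics/{n}0.png",r["image"][:,:,::-1])
    print(n,{k:v for k,v in r.items() if k!="image"})
pickle.dump(d,open("im0.pkl","wb"))
print(ctrl.get_obs(),ctrl.pinch_z)
E
```

```text
top {'fx': 444.5056458176687, 'fy': 444.5056458176687, 'cx': 255.79647334576939, 'cy': 190.0600298585099, 'xyz': array([0.45764447, 0.02511538, 1.1138951 ]), 'attitude': array([  7.20904336,  -0.69851884, -89.74593973])}
side {'fx': 438.0955092090666, 'fy': 438.0955092090666, 'cx': 252.4751525602766, 'cy': 195.2718126592751, 'xyz': array([ 0.37892849, -0.48115322,  0.77566226]), 'attitude': array([ 40.93533988,   1.03619725, -24.88194195])}
{'time': 0.1, 'qpos': array([-7.70218421e+01,  1.03962039e+01,  9.21252980e+01,  1.99515676e-03,
        7.75671777e+01, -1.18209765e+01]), 'qd': array([-0.08924532, -0.17610904, -0.12180751,  0.02690348, -0.02405543,
       -0.10483822]), 'joint_efforts': array([ 3.09159404e-04, -4.34822345e+01, -3.42696726e+01,  7.03326124e-02,
        3.40203289e-02, -5.25215319e-05]), 'tool_pos': array([ 0.24107843, -0.5214579 ,  0.21241963]), 'tool_rot': array([-1.79913600e+02, -2.00728057e-02,  2.47986882e+01]), 'contact_force': array([-0.32369616, -1.27353828,  0.12347972]), 'wrist_torque': array([-0.06401028, -0.0340117 ,  0.00526485]), 'width': 0.08787760134617059} 0.0187
```

View pics/top0.png

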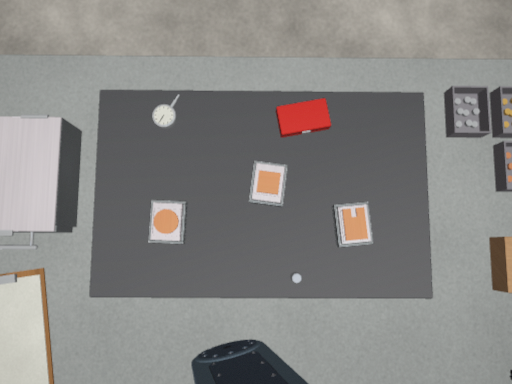

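View pics/side0.png

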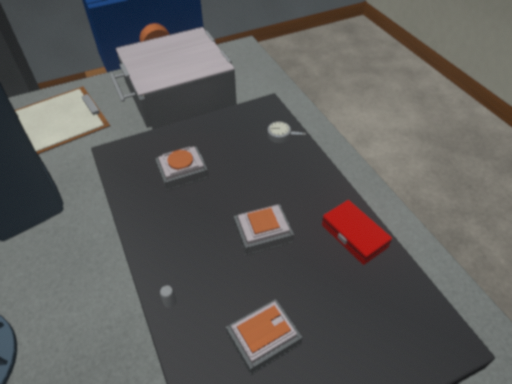

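The top view shows the round shim at about (166,221), the square one at (268,183), the slotted one at (354,223), the dowel at (297,278), the dial at (164,115) and the red case at (303,117). The side view shows the same layout. Next I measure the shims by casting rays onto z=0.106.

```bash
cat > h.py <<'E'
import numpy as np,cv2
from scipy.spatial.transform import Rotation as R
def ray(r,u,v):
    d=np.array([(u-r["cx"])/r["fx"],-(v-r["cy"])/r["fy"],-1.])
    return r["xyz"],R.from_euler("xyz",r["attitude"],degrees=True).as_matrix()@d
def plane(r,u,v,z):
    o,d=ray(r,u,v);return o+d*(z-o[2])/d[2]
def two(r1,p1,r2,p2):
    o1,d1=ray(r1,*p1);o2,d2=ray(r2,*p2);d1=d1/np.linalg.norm(d1);d2=d2/np.linalg.norm(d2)
    t=np.linalg.lstsq(np.c_[d1,-d2],o2-o1,rcond=None)[0]
    a=o1+t[0]*d1;b=o2+t[1]*d2;return (a+b)/2,np.linalg.norm(a-b)
def shims(r):
    h=cv2.cvtColor(r["image"],cv2.COLOR_RGB2HSV)
    m=cv2.inRange(h,(5,150,120),(18,255,255))
    c,_=cv2.findContours(m,cv2.RETR_EXTERNAL,cv2.CHAIN_APPROX_NONE)
    out=[]
    for k in c:
        if cv2.contourArea(k)<150: continue
        q=cv2.minAreaRect(k); out.append((q[0],q[1],q[2],cv2.contourArea(k),cv2.boxPoints(q)))
    return out
E
python3 - <<'E'
import pickle,numpy as np
from h import *
np.set_printoptions(precision=4,suppress=True)
d=pickle.load(open("im0.pkl","rb"))
for n in d:
    for c,s,a,A,b in shims(d[n]):
        P=np.array([plane(d[n],*p,.106) for p in b])
        print(n,np.round(c,1),np.round(s,1),A,plane(d[n],*c,.106)[:2],"sides",np.linalg.norm(P[1]-P[0]),np.linalg.norm(P[2]-P[1]),"ang",np.degrees(np.arctan2(*(P[1]-P[0])[1::-1])))
for n,p in(("dowel",(297,278)),("dial",(164,115)),("case",(303,117))): print(n,plane(d["top"],*p,.09))
for p in ((95,90),(425,93),(432,298),(92,297)): print(plane(d["top"],*p,.06))
E
```

```text
side [263.4 328.2] [28.3 42.4] 997.0 [ 0.5096 -0.2124] sides 0.070366233764355 0.047619222864843644 ang 7.330036828876558
side [263.  220.4] [18.8 24.5] 384.0 [ 0.6036 -0.0159] sides 0.0490425405399535 0.04544519684846212 ang -5.565856473495964
side [179.7 158.9] [16.5 21. ] 257.0 [0.5132 0.2159] sides 0.04860856445154093 0.05195891363851867 ang 12.61517099064826
dowel [ 0.3868 -0.0811  0.09  ]
dial [0.765  0.2313 0.09  ]
case [ 0.7627 -0.0981  0.09  ]
[0.8356 0.4077 0.06  ]
[ 0.8351 -0.404   0.06  ]
[ 0.34   -0.3988  0.06  ]
[0.3398 0.39   0.06  ]
```

```bash
sed -i 's/(5,150,120),(18,255,255)/(5,120,100),(18,255,255)/;s/for k in c:/for k in c:\n        x,y=k[:,0].mean(0)\n        if not(90<x<430 and 90<y<360): continue/' h.py
python3 - <<'E'
import pickle,numpy as np
from h import *
np.set_printoptions(precision=4,suppress=True)
d=pickle.load(open("im0.pkl","rb"))
h=cv2.cvtColor(d["top"]["image"],cv2.COLOR_RGB2HSV)
print(h[221,166],h[183,268],h[228,352])
m=cv2.inRange(h,(0,120,100),(25,255,255))
print([(cv2.contourArea(k),cv2.boundingRect(k)) for k in cv2.findContours(m,0,1)[0]])
for n in d:
    for c,s,a,A,b in shims(d[n]):
        P=np.array([plane(d[n],*p,.106) for p in b])
        print(n,np.round(c,1),np.round(s,1),A,plane(d[n],*c,.106)[:2],"sides",np.linalg.norm(P[1]-P[0]),np.linalg.norm(P[2]-P[1]),"ang",np.degrees(np.arctan2(*(P[1]-P[0])[1::-1])))
E
```

```text
[ 12 126 215] [ 13 123 216] [ 13 120 215]
[(0.0, (3, 274, 2, 1)), (0.0, (10, 273, 3, 1)), (386.5, (15, 269, 39, 115)), (386.5, (154, 210, 24, 23)), (497.0, (343, 208, 24, 32)), (7.5, (509, 176, 3, 5)), (365.5, (258, 171, 22, 23)), (11.5, (508, 164, 4, 5)), (9.0, (507, 153, 4, 5)), (10.0, (505, 122, 4, 5)), (30.5, (504, 109, 8, 7)), (0.0, (511, 102, 1, 1)), (0.0, (511, 99, 1, 2)), (10.5, (503, 99, 4, 6)), (1485.5, (276, 98, 55, 39))]
top [165.8 220.8] [21.9 22.6] 386.5 [0.5141 0.2166] sides 0.050539177224863716 0.05020736038174297 ang -43.80204568035667
top [354.7 223.5] [30.1 20.8] 497.0 [ 0.5101 -0.2115] sides 0.04780440038858451 0.06816471680602053 ang -82.58726157034299
top [268.3 182. ] [19.8 20.2] 365.5 [ 0.6041 -0.0151] sides 0.046838457644910896 0.045609495465184724 ang -6.837694211822426
side [263.4 328.2] [29.8 43.6] 1107.5 [ 0.5096 -0.2124] sides 0.07241264864122857 0.050150450402772655 ang 6.96756957419326
side [262.9 220.3] [20.3 26. ] 449.5 [ 0.6037 -0.0158] sides 0.052240927519716346 0.04922359409250913 ang -6.386268302399541
side [179.6 158.5] [17.7 23.3] 313.5 [0.5134 0.2173] sides 0.051645447645604456 0.05656899174741306 ang -5.184455744430429
```

Both views agree to within about 1 mm: round (0.514, 0.217), square (0.604, -0.0155), slotted (0.510, -0.212). First I shut the fingers and travel at height to above the round shim.

Request:
step_arm(plan=[0.005,0.015,0,0,0,0.02,0.05,0,0,0,0.037,0.1,0,0,0,0.055,0.15,0,0,0,0.074,0.2,0,0,0,0.092,0.25,0,0,0,0.111,0.3,0,0,0,0.13,0.35,0,0,0,0.148,0.4,0,0,0,0.166,0.45,0,0,0,0.185,0.5,0,0,0,0.203,0.55,0,0,0,0.222,0.6,0,0,0,0.24,0.65,0,0,0,0.258,0.7,0,0,0,0.27,0.73,0,0,0,0.273,0.739,0,0,0,0.273,0.739,0,0,0,0.273,0.739,0,0,0], grip_force=5)

```text
time: 2.48
tool_pos: [0.5137, 0.216, 0.2132]
tool_rot: [180.0, 0.0, 24.7]
contact_force: [-0.1, 0.2, -0.7]
width: 0.0005
```

Request:
step_arm(plan=[0,0,-0.025,0,0,0,0,-0.055,0,0,0,0,-0.08,0,0,0,0,-0.093,0,0,0,0,-0.098,0,0,0,0,-0.098,0,0,0,0,-0.098,0,0])

```text
time: 3.35
tool_pos: [0.5149, 0.2171, 0.1163]
tool_rot: [180.0, -0.1, 24.8]
contact_force: [-0.2, 0.1, -0.3]
width: 0.0004
```

```bash
python3 - <<'E'
from bench import ctrl
import cv2
r=ctrl.get_image("side")["image"][100:250,90:290,::-1]
cv2.imwrite("pics/s1.png",cv2.resize(r,None,fx=4,fy=4,interpolation=cv2.INTER_CUBIC))
o=ctrl.get_obs();print(o["time"],o["tool_pos"],o["contact_force"])
E
```

```text
3.4 [0.51486029 0.21715344 0.11619987] [ 0.13036162 -0.44550118  1.04528836]
```

View pics/s1.png

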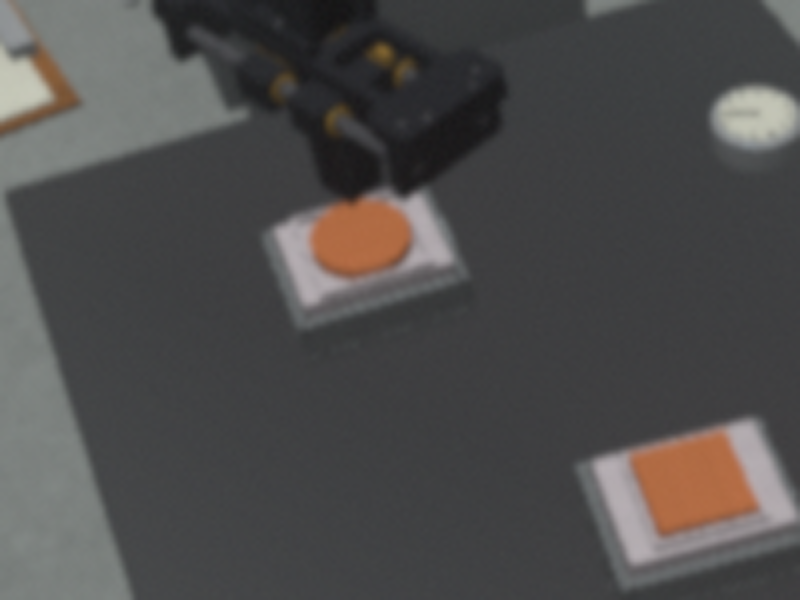

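The round shim shows at zoomed (360,235), and the fingertip ends at about (352,200), which looks far for a 10 mm gap. I check where the measured TCP should project.

```bash
python3 - <<'E'
from bench import ctrl
import cv2,numpy as np
from h import *
d={n:ctrl.get_image(n) for n in("side","top")}
o=ctrl.get_obs();print(o["tool_pos"],o["contact_force"],o["qpos"])
for n,r in d.items():
    M=R.from_euler("xyz",r["attitude"],degrees=True).as_matrix()
    for p in (o["tool_pos"],(.514,.217,.106)):
        q=M.T@(np.array(p)-r["xyz"]); u=r["cx"]-r["fx"]*q[0]/q[2]; v=r["cy"]+r["fy"]*q[1]/q[2]
        print(n,u,v,"side zoom",(u-90)*4,(v-100)*4)
r=d["top"]["image"][150:300,90:290,::-1]
cv2.imwrite("pics/t1.png",cv2.resize(r,None,fx=4,fy=4,interpolation=cv2.INTER_CUBIC))
E
```

```text
[0.51465102 0.21715138 0.11593619] [-0.48152811 -0.38996303  0.12002241] [ 1.07027095e+01  1.43724660e+01  9.93123529e+01 -6.69703865e-04
  6.62409313e+01  7.58992068e+01]
side 179.5164496171893 155.05405352587982 side zoom 358.0657984687572 220.2162141035193
side 179.9083373246923 158.4712831671836 side zoom 359.6333492987692 233.8851326687344
top 164.68568519241236 220.23061427171982 side zoom 298.74274076964946 480.92245708687926
top 165.5843897686933 220.77476944816993 side zoom 302.33755907477325 483.09907779267974
```

View pics/t1.png

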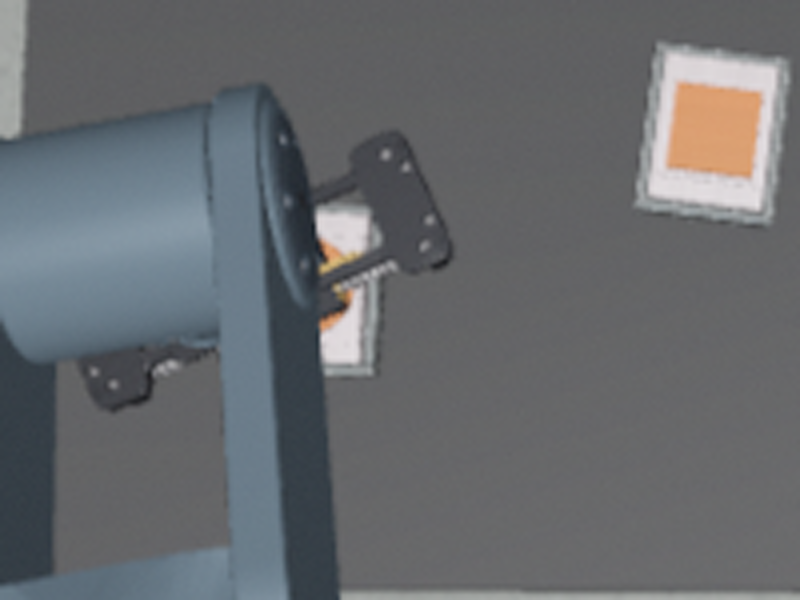

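```bash
python3 - <<'E'
from bench import ctrl
import cv2,numpy as np
r=ctrl.get_image("side")["image"][115:185,140:240,::-1]
g=(255*(r/255.)**0.5).astype(np.uint8)
cv2.imwrite("pics/s2.png",cv2.resize(g,None,fx=8,fy=8,interpolation=cv2.INTER_NEAREST))
E
```

```text
(no output)
```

View pics/s2.png

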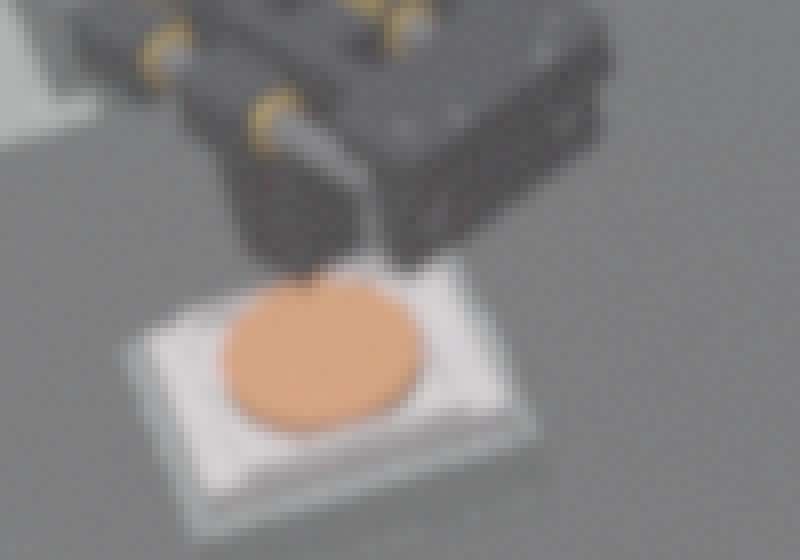

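The finger's lower end is at full-frame pixel (178,151), but the TCP should project to (179.5,155), so they disagree by about 4 px. I'll lift and view the tips against the plain plate in the side view before pressing.

Request:
step_arm(plan=[0,0,0.03,0,0,0.02,-0.03,0.05,0,0,0.04,-0.08,0.06,0,0,0.04,-0.11,0.06,0,0,0.04,-0.12,0.06,0,0,0.04,-0.12,0.06,0,0])

```text
time: 4.3
tool_pos: [0.554, 0.0971, 0.1751]
tool_rot: [-180.0, 0.0, 24.8]
contact_force: [-0.3, -0.3, 0.1]
width: 0.0008
```

```bash
python3 - <<'E'
from bench import ctrl
import cv2,numpy as np
from h import *
r=ctrl.get_image("side")
o=ctrl.get_obs();print(o["tool_pos"],o["tool_rot"],o["contact_force"])
M=R.from_euler("xyz",r["attitude"],degrees=True).as_matrix()
T=R.from_euler("xyz",o["tool_rot"],degrees=True).as_matrix()
x0,y0,k=150,60,6
g=(255*(r["image"][y0:y0+100,x0:x0+130,::-1]/255.)**0.5).astype(np.uint8)
g=cv2.resize(g,None,fx=k,fy=k,interpolation=cv2.INTER_CUBIC)
for p in ((0,0,0),(0,0,-.0187),(0,.0935,-.0637),(0,-.0935,-.0637)):
    q=M.T@(o["tool_pos"]+T@np.array(p)-r["xyz"]); u=r["cx"]-r["fx"]*q[0]/q[2]; v=r["cy"]+r["fy"]*q[1]/q[2]
    print(u,v); cv2.circle(g,(int((u-x0)*k),int((v-y0)*k)),3,(0,255,0),-1)
cv2.imwrite("pics/s3.png",g)
E
```

```text
[0.55390479 0.09772136 0.17508504] [-1.79966623e+02  4.68497035e-03  2.48009910e+01] [ 0.27800697 -0.21165751  0.25844478]
214.22936852914947 165.33192364484967
213.40768935703693 158.38341250854688
250.28482180197565 163.66590904643954
176.10445521803052 119.86838329895943
```

View pics/s3.png

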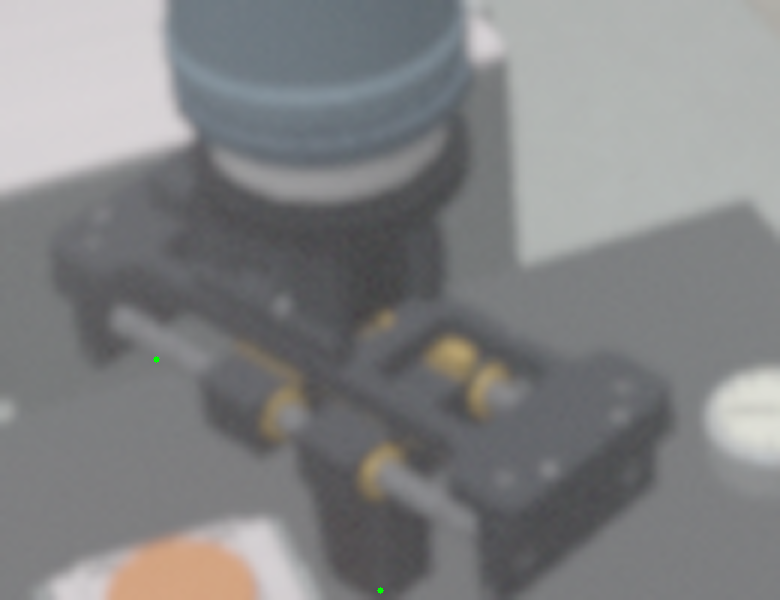

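```bash
python3 - <<'E'
from bench import ctrl
import cv2,numpy as np
from h import *
r=ctrl.get_image("side")
x0,y0,k=190,130,12
g=(255*np.clip(r["image"][y0:y0+50,x0:x0+65,::-1]/160.,0,1)**0.5).astype(np.uint8)
g=cv2.resize(g,None,fx=k,fy=k,interpolation=cv2.INTER_CUBIC)
cv2.circle(g,(int((214.2-x0+.5)*k),int((165.3-y0+.5)*k)),4,(0,255,0),-1)
cv2.imwrite("pics/s4.png",g)
E
```

```text
(no output)
```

View pics/s4.png

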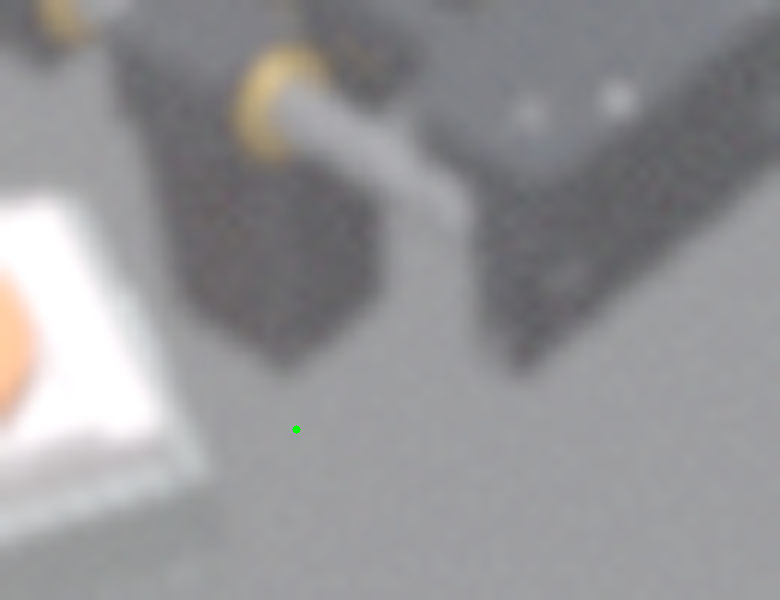

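The tip corner shows at about (214,160.5), above the projected TCP (214,165.3), and the projected grasp point (213.4,158.4) fits the drawn fingertip end better. I use the top view to rule out a sideways shift.

```bash
python3 - <<'E'
from bench import ctrl
import cv2,numpy as np
from h import *
r=ctrl.get_image("top");o=ctrl.get_obs()
M=R.from_euler("xyz",r["attitude"],degrees=True).as_matrix()
T=R.from_euler("xyz",o["tool_rot"],degrees=True).as_matrix()
x0,y0,k=150,150,6
g=(255*np.clip(r["image"][y0:y0+100,x0:x0+130,::-1]/200.,0,1)**0.5).astype(np.uint8)
g=cv2.resize(g,None,fx=k,fy=k,interpolation=cv2.INTER_CUBIC)
for p in ((0,0,0),(0,.0935,-.12),(0,-.0935,-.12),(0.0375,.0935,-.12),(-.0375,.0935,-.12),(0.0375,-.0935,-.12),(-.0375,-.0935,-.12)):
    q=M.T@(o["tool_pos"]+T@np.array(p)-r["xyz"]); u=r["cx"]-r["fx"]*q[0]/q[2]; v=r["cy"]+r["fy"]*q[1]/q[2]
    print(u,v); cv2.circle(g,(int((u-x0+.5)*k),int((v-y0+.5)*k)),4,(0,255,0),-1)
cv2.imwrite("pics/t4.png",g)
E
```

```text
216.13113658327842 200.38843205741716
257.07846846143514 173.07310923596074
164.67658011318338 214.6946740355175
248.74296332843414 155.10888947791113
265.4966665961545 191.21554437887542
156.68057219814375 196.26245247623433
172.75307538404883 233.3124332769873
```

View pics/t4.png

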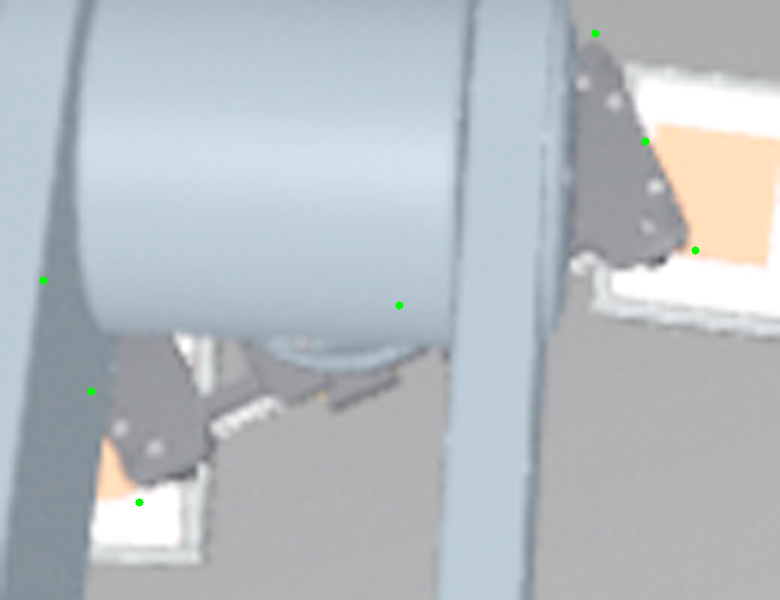

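The gripper body lines up with the projection in the top view, so sideways position is right and only the drawn tip height is uncertain. I'll find contact by force instead: go back over the round shim and come down slowly.

Request:
step_arm(plan=[-0.01,0.03,0,0,0,-0.03,0.08,0,0,0,-0.04,0.11,0,0,0,-0.04,0.12,-0.02,0,0,-0.04,0.12,-0.05,0,0,-0.04,0.12,-0.063,0,0,-0.04,0.12,-0.066,0,0,-0.04,0.12,-0.066,0,0])

```text
time: 5.45
tool_pos: [0.5147, 0.2171, 0.1099]
tool_rot: [180.0, -0.1, 24.8]
contact_force: [0.5, 0.1, -0.2]
width: 0.0005
```

Request:
step_arm(plan=[0,0,-0.001,0,0,0,0,-0.002,0,0,0,0,-0.003,0,0,0,0,-0.004,0,0,0,0,-0.005,0,0,0,0,-0.006,0,0,0,0,-0.007,0,0])

```text
time: 6.32
tool_pos: [0.5142, 0.217, 0.1021]
tool_rot: [-180.0, 0.0, 24.8]
contact_force: [-0.4, 0.4, 0.3]
width: 0.0005
```

```bash
python3 - <<'E'
from bench import ctrl
o=ctrl.get_obs();print(o["time"],o["tool_pos"],o["contact_force"],o["wrist_torque"])
E
```

```text
6.325 [0.51416532 0.21699494 0.10209761] [-0.38132485  0.4332458   0.29218535] [-0.01072435 -0.00053377  0.01064318]
```

There is no force at TCP z=0.102, which agrees with the picture: the real tips are higher than the TCP. I continue probing in small steps.

Request:
step_arm(plan=[0,0,-0.001,0,0,0,0,-0.002,0,0,0,0,-0.003,0,0,0,0,-0.004,0,0])

```text
time: 6.82
tool_pos: [0.5142, 0.217, 0.0981]
tool_rot: [180.0, 0.0, 24.8]
contact_force: [-0.3, 0.1, -0.4]
width: 0.0008
```

Request:
step_arm(plan=[0,0,-0.001,0,0,0,0,-0.002,0,0,0,0,-0.003,0,0])

```text
time: 7.2
tool_pos: [0.5142, 0.217, 0.0951]
tool_rot: [-180.0, 0.0, 24.8]
contact_force: [-0.4, -0.4, 0.8]
width: 0.0003
```

```bash
cat > look.py <<'E'
import sys
from bench import ctrl
import cv2,numpy as np
n,x0,y0,w,h,k,f=sys.argv[1:];x0,y0,w,h,k=map(int,(x0,y0,w,h,k))
r=ctrl.get_image(n)
g=(255*np.clip(r["image"][y0:y0+h,x0:x0+w,::-1]/230.,0,1)**0.5).astype(np.uint8)
cv2.imwrite(f"pics/{f}.png",cv2.resize(g,None,fx=k,fy=k,interpolation=cv2.INTER_CUBIC))
o=ctrl.get_obs();print(o["time"],o["tool_pos"],o["contact_force"])
E
python3 look.py side 140 115 100 70 8 s5
```

```text
7.25 [0.51408322 0.21697801 0.09499898] [ 0.65241195  0.20923677 -0.38964445]
```

View pics/s5.png

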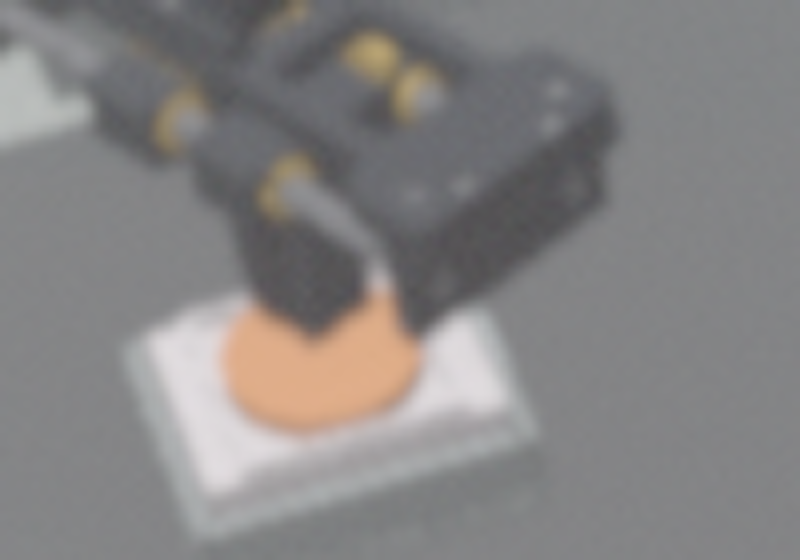

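Still no contact at 0.095, and the tip corner at zoomed (315,335) stays above the disc centre (322,355). I keep probing.

Request:
step_arm(plan=[0,0,-0.001,0,0,0,0,-0.002,0,0,0,0,-0.003,0,0,0,0,-0.004,0,0])

```text
time: 7.75
tool_pos: [0.5142, 0.217, 0.0911]
tool_rot: [-180.0, 0.0, 24.8]
contact_force: [0.2, 0.2, -0.8]
width: 0.0004
```

Request:
step_arm(plan=[0,0,-0.001,0,0,0,0,-0.002,0,0,0,0,-0.003,0,0])

```text
time: 8.12
tool_pos: [0.5142, 0.217, 0.0881]
tool_rot: [-180.0, 0.0, 24.8]
contact_force: [-1.0, 0.5, 0.1]
width: 0.0008
```

Request:
step_arm(plan=[0,0,-0.001,0,0,0,0,-0.002,0,0,0,0,-0.003,0,0])

```text
time: 8.5
tool_pos: [0.5142, 0.217, 0.0852]
tool_rot: [180.0, -0.0, 24.8]
contact_force: [-1.1, 0.8, 0.7]
width: 0.0002
```

```bash
python3 look.py side 140 115 100 70 8 s6
```

```text
8.55 [0.51409047 0.21698722 0.08501005] [-0.34390901  0.16685053 -0.49020644]
```

View pics/s6.png

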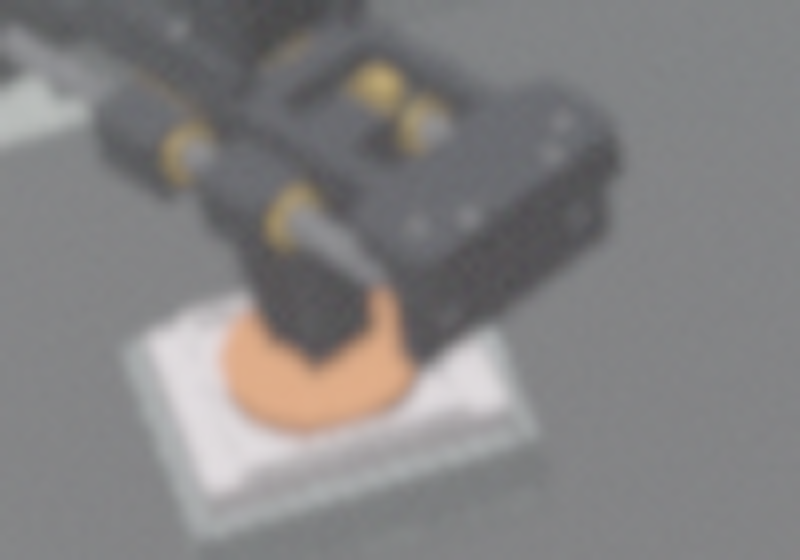

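The corner is now at (318,365), just past the disc centre, and I estimate about 10 mm remains.

Request:
step_arm(plan=[0,0,-0.001,0,0,0,0,-0.002,0,0,0,0,-0.003,0,0])

```text
time: 8.93
tool_pos: [0.5142, 0.217, 0.0821]
tool_rot: [-180.0, 0.0, 24.8]
contact_force: [-0.4, -0.3, 0.1]
width: 0.0005
```

Request:
step_arm(plan=[0,0,-0.001,0,0,0,0,-0.002,0,0,0,0,-0.003,0,0])

```text
time: 9.3
tool_pos: [0.5142, 0.217, 0.0795]
tool_rot: [180.0, -0.0, 24.8]
contact_force: [-2.4, -1.2, 4.1]
width: 0.0005
```

There is contact: 4.1 N at TCP z≈0.0795. I take a look before pressing on.

```bash
python3 look.py side 140 115 100 70 8 s7
```

```text
9.35 [0.51421673 0.21703187 0.07938202] [-1.83741876 -0.23043578  4.34461728]
```

View pics/s7.png

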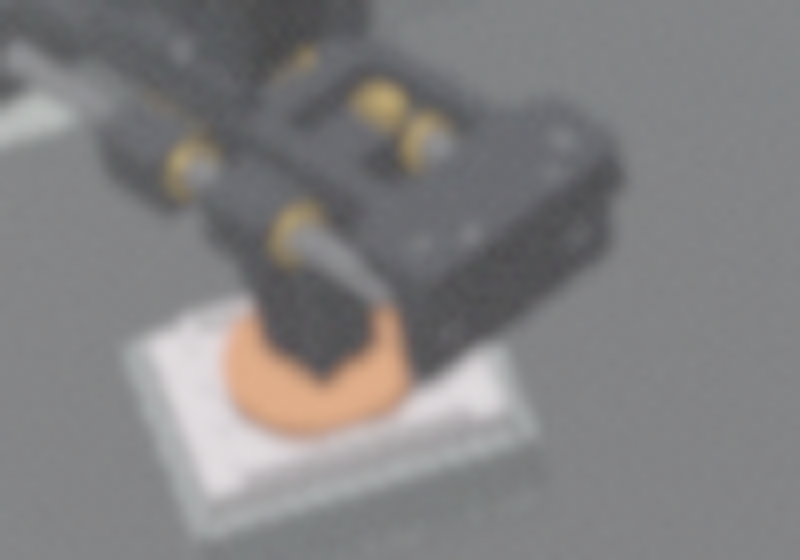

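The disc has barely moved yet (its lower edge is at 437, against 434 before). Next I press about 6 mm further.

Request:
step_arm(plan=[0,0,-0.001,0,0,0,0,-0.002,0,0,0,0,-0.003,0,0,0,0,-0.004,0,0,0,0,-0.005,0,0,0,0,-0.006,0,0,0,0,-0.006,0,0])

```text
time: 10.22
tool_pos: [0.5142, 0.217, 0.073]
tool_rot: [-180.0, -0.0, 24.8]
contact_force: [-1.3, 0.3, 2.2]
width: 0.0001
```

```bash
python3 look.py side 140 115 100 70 8 s8
```

```text
10.275 [0.51421216 0.2170166  0.07305702] [-1.73050182  0.64665293  2.92902517]
```

View pics/s8.png

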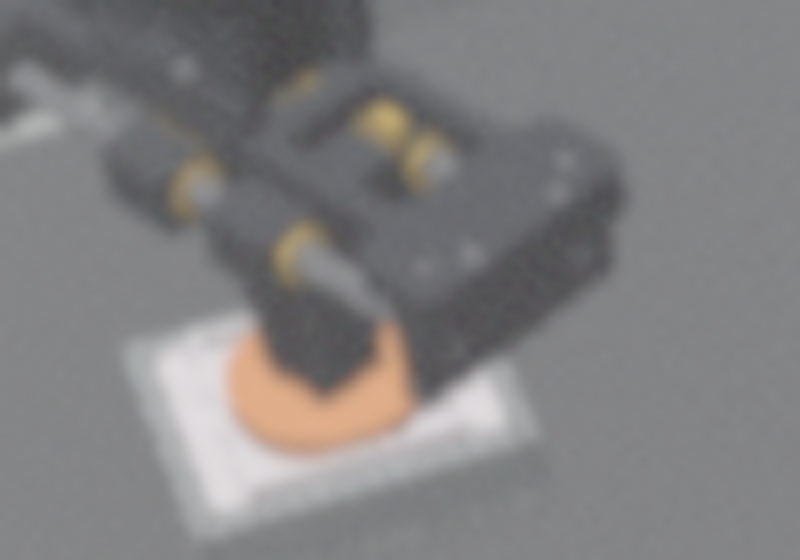

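The disc has gone down 18 zoomed px, which is about 7 mm. I lift and look at it from the side later; meanwhile the gripper moves to above the square shim. Contact should come near TCP z≈0.080.

Request:
step_arm(plan=[0,0,0.004,0,0,0,0,0.02,0,0,0,0,0.045,0,0,0.01,-0.025,0.06,0,0,0.025,-0.065,0.06,0,0,0.042,-0.11,0.06,0,0,0.06,-0.155,0.06,0,0,0.075,-0.195,0.06,0,0,0.085,-0.22,0.06,0,0,0.09,-0.233,0.06,0,0,0.09,-0.233,0.05,0,0,0.09,-0.233,0.03,0,0,0.09,-0.233,0.017,0,0,0.09,-0.233,0.013,0,0,0.09,-0.233,0.013,0,0])

```text
time: 12.15
tool_pos: [0.6039, -0.0155, 0.0857]
tool_rot: [-180.0, 0.0, 24.8]
contact_force: [-0.2, -0.5, 0.5]
width: 0.0011
```

```bash
python3 look.py side 140 115 160 120 5 s9;python3 - <<'E'
from bench import ctrl
from h import *
for n in("side","top"):
    r=ctrl.get_image(n)
    for c,s,a,A,b in shims(r): print(n,np.round(c,1),np.round(s,1),A,[plane(r,*c,z)[:2].round(4) for z in(.106,.0985)])
E
```

```text
12.2 [ 0.60431615 -0.01574042  0.08629343] [ 0.35653857 -0.57452613  0.07558084]
side [263.3 328.1] [29.7 43.6] 1105.5 [array([ 0.5094, -0.2121]), array([ 0.5109, -0.2091])]
side [262.9 220.3] [20.3 26. ] 265.5 [array([ 0.6037, -0.0158]), array([ 0.6062, -0.0105])]
side [180.5 161.5] [17. 23.] 309.5 [array([0.5121, 0.2074]), array([0.5136, 0.2152])]
top [166.5 221. ] [21.9 21.9] 384.0 [array([0.5135, 0.2149]), array([0.5139, 0.2163])]
top [354.7 223.5] [30.1 20.8] 450.5 [array([ 0.5101, -0.2115]), array([ 0.5105, -0.2132])]
```

View pics/s9.png

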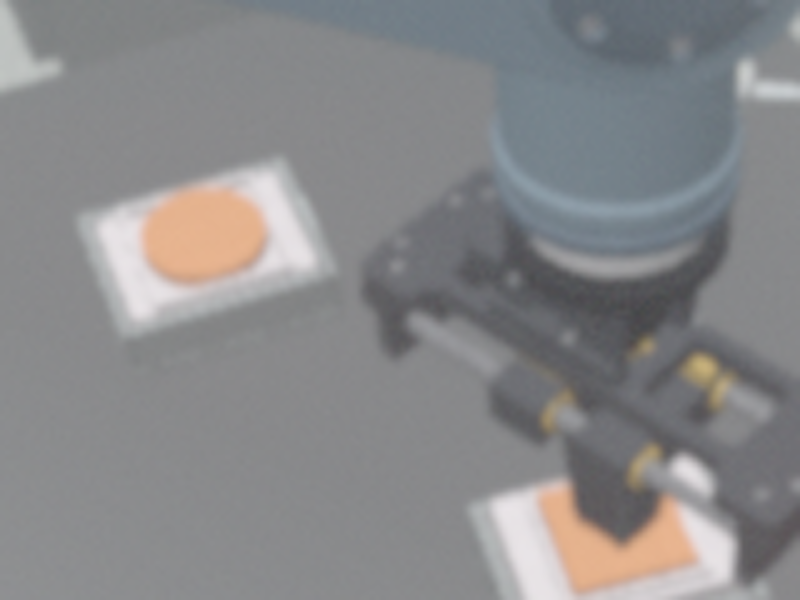

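The round shim sits lower in its pocket and still centred: the side row went from 158.5 to 161.5, which gives about 7–9 mm. The finger is over the square shim's centre, so I come down on it.

Request:
step_arm(plan=[0,0,-0.001,0,0,0,0,-0.002,0,0,0,0,-0.003,0,0,0,0,-0.004,0,0])

```text
time: 12.8
tool_pos: [0.6041, -0.016, 0.0821]
tool_rot: [-180.0, 0.0, 24.8]
contact_force: [0.3, -0.2, -0.6]
width: 0.0005
```

Request:
step_arm(plan=[0,0,-0.0005,0,0,0,0,-0.001,0,0])

```text
time: 13.05
tool_pos: [0.6042, -0.016, 0.0812]
tool_rot: [-180.0, 0.0, 24.8]
contact_force: [0.1, 0.1, -0.0]
width: 0.0005
```

Request:
step_arm(plan=[0,0,-0.0005,0,0,0,0,-0.001,0,0])

```text
time: 13.3
tool_pos: [0.6042, -0.016, 0.0806]
tool_rot: [180.0, 0.0, 24.8]
contact_force: [-2.2, 0.6, 3.8]
width: 0.0008
```

Contact is at about 0.0808, which puts the round seat's depth at about 7.8 mm. I press 7 mm further here.

Request:
step_arm(plan=[0,0,-0.001,0,0,0,0,-0.002,0,0,0,0,-0.003,0,0,0,0,-0.004,0,0,0,0,-0.005,0,0,0,0,-0.006,0,0,0,0,-0.007,0,0,0,0,-0.007,0,0,0,0,-0.007,0,0])

```text
time: 14.42
tool_pos: [0.6042, -0.016, 0.073]
tool_rot: [-180.0, -0.0, 24.8]
contact_force: [-0.7, -0.8, 1.8]
width: 0.0004
```

Request:
step_arm(plan=[0,0,0.004,0,0,0,0,0.02,0,0,0,0,0.045,0,0,-0.012,-0.025,0.06,0,0,-0.031,-0.065,0.06,0,0,-0.053,-0.11,0.06,0,0,-0.072,-0.15,0.06,0,0,-0.088,-0.182,0.06,0,0,-0.094,-0.196,0.06,0,0,-0.094,-0.196,0.05,0,0,-0.094,-0.196,0.03,0,0,-0.094,-0.196,0.016,0,0,-0.094,-0.196,0.012,0,0,-0.094,-0.196,0.012,0,0])

```text
time: 16.18
tool_pos: [0.5103, -0.2114, 0.085]
tool_rot: [-180.0, 0.0, 24.8]
contact_force: [0.3, -0.2, -0.7]
width: 0.0006
```

```bash
python3 look.py side 160 185 150 120 5 s10;python3 - <<'E'
from bench import ctrl
from h import *
for n in("side","top"):
    r=ctrl.get_image(n)
    for c,s,a,A,b in shims(r): print(n,np.round(c,1),np.round(s,1),A,[plane(r,*c,z)[:2].round(4) for z in(.106,.0985)])
E
```

```text
16.225 [ 0.51058533 -0.2117917   0.08546095] [-0.04917455  0.46668209 -0.33467284]
side [256.8 332.1] [29.8 28.1] 534.0 [array([ 0.4972, -0.2137]), array([ 0.4985, -0.2107])]
top [166.5 221. ] [21.9 21.9] 383.0 [array([0.5135, 0.2149]), array([0.5139, 0.2163])]
top [268.2 182.6] [19.6 20. ] 354.5 [array([ 0.6026, -0.0149]), array([ 0.6037, -0.0152])]
```

View pics/s10.png

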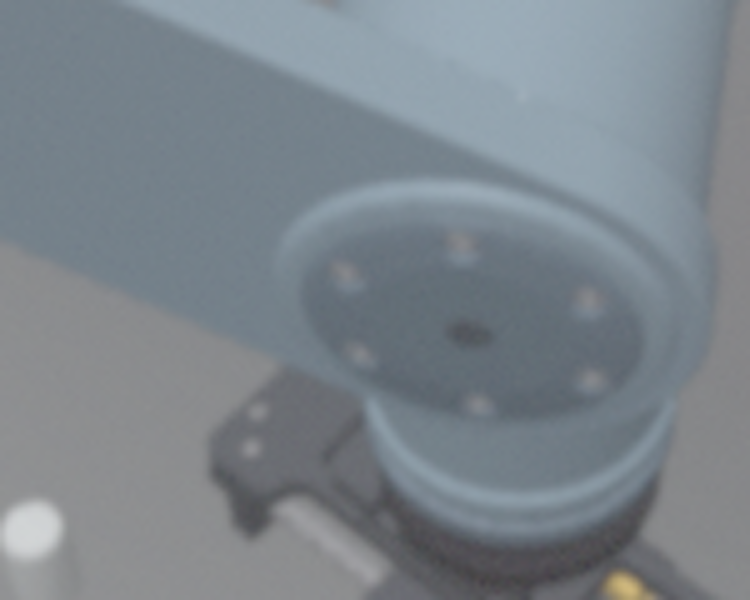

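The square shim is centred and lower in the top view (0.6037, -0.0152). The dowel is clear of the gripper at zoomed (32,530). Now I press the slotted shim.

Request:
step_arm(plan=[0,0,-0.001,0,0,0,0,-0.002,0,0,0,0,-0.003,0,0,0,0,-0.004,0,0,0,0,-0.005,0,0])

```text
time: 16.95
tool_pos: [0.5102, -0.212, 0.0804]
tool_rot: [-180.0, 0.0, 24.8]
contact_force: [-2.4, 0.3, 3.0]
width: 0.0004
```

Request:
step_arm(plan=[0,0,-0.001,0,0,0,0,-0.002,0,0,0,0,-0.003,0,0,0,0,-0.004,0,0,0,0,-0.005,0,0,0,0,-0.006,0,0,0,0,-0.007,0,0,0,0,-0.007,0,0,0,0,-0.007,0,0])

```text
time: 18.08
tool_pos: [0.5102, -0.212, 0.073]
tool_rot: [-180.0, 0.0, 24.8]
contact_force: [-0.3, -0.2, 1.3]
width: 0.0008
```

Request:
step_arm(plan=[0,0,0.004,0,0,0,0,0.02,0,0,0,0,0.05,0,0,0,0,0.09,0,0,0,-0.02,0.12,0,0,-0.04,-0.06,0.14,0,0,-0.08,-0.1,0.14,0,0,-0.12,-0.14,0.14,0,0,-0.16,-0.18,0.14,0,0,-0.2,-0.22,0.14,0,0,-0.23,-0.26,0.14,0,0,-0.26,-0.29,0.14,0,0,-0.27,-0.31,0.14,0,0,-0.27,-0.31,0.14,0,0])

```text
time: 19.82
tool_pos: [0.24, -0.5228, 0.2137]
tool_rot: [180.0, -0.0, 24.7]
contact_force: [0.7, -0.3, 0.1]
width: 0.0001
```

```bash
python3 - <<'E'
from bench import ctrl
from h import *
import pickle
d=pickle.load(open("im0.pkl","rb"))
def others(r):
    h=cv2.cvtColor(r["image"],cv2.COLOR_RGB2HSV); out={}
    m=cv2.inRange(h,(0,200,100),(4,255,255))
    out["case"]=max(((cv2.contourArea(k),cv2.minAreaRect(k)[0]) for k in cv2.findContours(m,0,1)[0]),default=None)
    return out
for n in("side","top"):
    r=ctrl.get_image(n)
    for c,s,a,A,b in shims(r): print(n,np.round(c,1),np.round(s,1),A,[plane(r,*c,z)[:2].round(4) for z in(.106,.0985)])
    print(others(d[n]),others(r))
    x,y,w,hh=((90,90,345,210),(90,90,345,294))[n=="side"]
    df=cv2.absdiff(r["image"],d[n]["image"]).max(2)
    cv2.imwrite(f"pics/{n}f.png",np.hstack([r["image"][y:y+hh,x:x+w,::-1],cv2.cvtColor(df[y:y+hh,x:x+w]*2,cv2.COLOR_GRAY2BGR)]))
print(ctrl.get_obs()["time"])
E
```

```text
side [263.4 330.3] [29.7 43.2] 1097.5 [array([ 0.508 , -0.2154]), array([ 0.5094, -0.2124])]
side [262.8 222.8] [20.2 25.7] 446.5 [array([ 0.6009, -0.0211]), array([ 0.6034, -0.0159])]
side [180.5 161.5] [17. 23.] 311.5 [array([0.5121, 0.2074]), array([0.5136, 0.2152])]
{'case': (1693.5, (356.6246643066406, 227.86575317382812))} {'case': (1694.5, (356.39453125, 227.6520538330078))}
top [166.2 221.3] [21.9 22.6] 383.5 [array([0.5129, 0.2155]), array([0.5133, 0.2169])]
top [353.8 223.6] [30.  20.6] 471.0 [array([ 0.5097, -0.2095]), array([ 0.5101, -0.2113])]
top [268.2 182.6] [19.6 20. ] 355.5 [array([ 0.6026, -0.0149]), array([ 0.6037, -0.0152])]
{'case': (1.0, (287.5, 133.49998474121094))} {'case': (0.0, (327.5, 126.0))}
19.925
```

View pics/sidef.png

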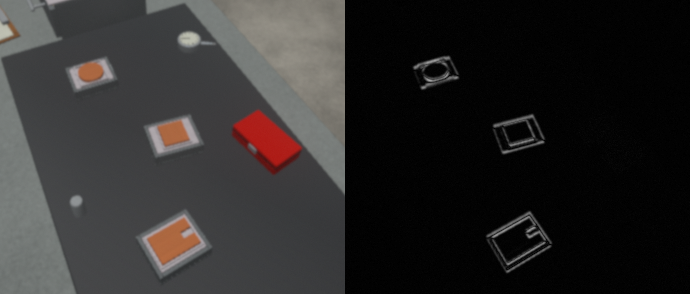

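View pics/topf.png

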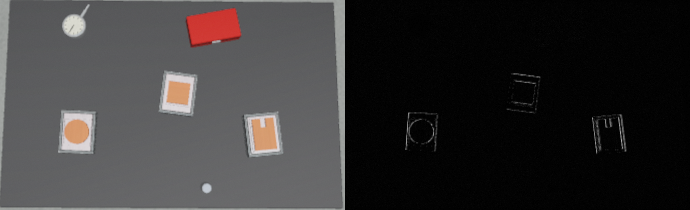

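Only the three nests changed in the difference pictures: the dial, case and dowel are undisturbed. Assuming they sit 7.5 mm down, all three shims come out within 1–2 mm of their starting positions in both views. I hand the job in.

```bash
python3 -c "
from bench import ctrl
print(ctrl.job_done())"
```

```text
the job is handed in; nothing more can be done
None
```

I pressed the round, square and slotted shims down in that order with the shut fingertips, each about 7.5–8 mm. I then backed the arm off and handed the job in after about 20 s on the robot's clock.

**Depth:** Contact came at a TCP height of about 0.0808 m (found on the square shim), and I pressed all three to 0.073 m. The side view fits this, though for the round shim it reads a little deeper, about 7–9 mm.

**Force:** The highest reading was about 4–5 N. Forces were only read at the end of each move, so I did not see the peaks in between.

**Position:** In both views the shims are within about 1–2 mm of where they started sideways. In the before/after pictures only the three nests changed; the dial indicator, pin gauge case and dowel did not.

**Disagreement:** The real shut fingertips end about 25 mm higher than the stated TCP. The side view first hinted at this. I found the round shim's contact height by lowering slowly and watching the force, and there was none until about 0.080 m instead of the expected 0.106 m.

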